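Arm and start the UV transilluminator

TASK

Start an exposure on the gel transilluminator: lift the spring-loaded smoked guard of its left-hand switch (left as you face the unit's front: the one nearest the robot) with the back of a finger under the front lip and, while the finger keeps it up, flip the toggle beneath towards the back of the unit so that it snaps over to on, then let the guard drop fully shut. Only then press the round start button on the same deck right down with a fingertip and let it come up again. Do all this by touch, gripping and picking up nothing; be gentle with the guard, leave the other switch and its guard alone, and do not shift the unit or the things standing on and around it.

Things in the scene. Friction and masses are not known exactly. Their poses are not given: they have to be found in the camera images.
- uv_unit: gel transilluminator: loose white case 200 (x) x 240 (y) x 76 mm high, 3 to 4 kg, slides if shoved with 12 N. Origin: centre of its underside. Front = its -x side, facing the robot's right; its left (+y) end is nearest the robot. Front deck, top z=76, front edge x=-100: left switch y=82, start button x=-58, y=6, right switch y=-70. Behind, from x=-15, a fixed clear shield, top z=96
- guard_left (a joint): angle of the left guard: 0 shut, grows as its front swings up and back, stop at 1.25 rad. Hinge line along the unit's y at unit x=-44, z=81 mm, at the guard's back. A light spring and its weight always close it (0.4 N at the lip shut, 0.8 N wide open); it never stays open by itself
- flap_left: the left guard's smoked cover: 46 mm wide, top, front and side walls 3 mm thick, open beneath, reaching 58 mm forward of the hinge line and 40 mm above it. Origin in the middle of the hinge line; shut, its axes are the unit's, and it turns with the guard
- lip_left (a point): middle of the lower front edge of the left guard's lip, 74 mm from the hinge line, moving with it. The lip is a flat black tongue 40 mm wide, 3 mm thick, level when shut with its underside at unit z=81, sticking out 16 mm from the guard's front wall and 18 mm past the unit's front edge: a finger tilted forward gets beneath it from in front
- toggle_left (a joint): left toggle: 0 off (leans 0.3 rad to the front), 0.6 on (leans 0.3 rad to the back). Snaps over centre at 0.3 and stays at either end; about 2 N at the tip moves it. Steel bat handle 38 mm long, 6 to 10 mm thick, pivot at unit x=-76, z=78 mm, on the guard's middle plane (y=82)
- toggle_tip_left (a point): on the left toggle's axis near its rounded upper end, 36 mm from its pivot
- guard_right (a joint): angle of the right switch's guard, which is the same as the left one; it stays shut
- toggle_right (a joint): right toggle, same as the left one; it stays off (0)
- start_button (a joint): travel of the start button: 0 up, 0.006 m fully down; springs back up; fully down takes 5 N
- start_button_top (a point): centre of the round grey start button's top (28 mm across, in a black collar 44 mm across), about 22 mm above the deck; it moves down with the button
- petri_1: round dish 62 mm across, 15 mm high, loose on the unit's clear shield; origin under its middle
- petri_2: round dish like the first, loose on the worktop behind the unit
- beaker: small clear beaker 54 mm across, 69 mm high, loose on the worktop between robot and unit
- bottle_f: small bottle with a screw cap, 56 mm across, 104 mm high, loose on the worktop behind the unit
- timer_unit: white bench timer 92 x 58 x 23 mm, loose on the worktop well in front of the unit
- notebook: hard-cover notebook 210 x 151 x 16 mm, loose on the worktop right of the robot
Mind the look-alikes: they are no part of the job. Leave any blue or turquoise look-alike of the petri_2 alone.

How it is judged:
On the way, in this order (a step that is already met when the one before it is completed fails the run):
1. the left guard is lifted while its toggle is still off (value of joint guard_left above 0.2 rad and value of joint toggle_left below 0.2 rad), for 0.1 s.
2. with the guard held up, the left toggle is flipped to on (value of joint guard_left above 0.2 rad and value of joint toggle_left above 0.5 rad), for 0.1 s.
3. the left guard has dropped shut over the toggle, which stays on (value of joint guard_left below 0.05 rad and value of joint toggle_left above 0.5 rad), for 0.2 s.
4. the start button is pressed right down (value of joint start_button above 0.0045 m), for 0.05 s.
At the end, for the whole second after the job is handed in: left toggle on (over 0.5 rad), both guards shut (under 0.05 rad), right toggle off, start button up again (under 1 mm), everything at rest, robot clear (all of step 3 and value of joint guard_right below 0.05 rad and value of joint toggle_right below 0.1 rad and value of joint start_button below 0.001 m and linear speed of each of uv_unit, petri_1, petri_2, bottle_f, beaker, timer_unit, notebook below 0.02 m/s); the robot touches nothing.
It fails at once if the start button is pressed (over 2 mm) before the left toggle is on and its guard shut (under 0.1 rad) (value of joint start_button above 0.002 m and (value of joint guard_left above 0.1 rad or value of joint toggle_left below 0.5 rad)).
It fails at once if the right guard is lifted (over 0.15 rad) or the right toggle moved (value of joint guard_right above 0.15 rad or value of joint toggle_right above 0.2 rad).
It fails at once if the left guard is pinched or forced (over 20 N) (contact force between the fingers and flap_left above 20 N).
It fails at once if the unit is shoved (over 15 mm) or lifted or tipped (distance of uv_unit from where it was at the start of the episode above 0.015 m or angle between uv_unit's own z axis and vertical above 0.05 rad).
It fails at once if a thing standing on or around the unit is moved (over 25 mm) or tipped (distance of any of petri_1, petri_2, bottle_f, beaker, timer_unit, notebook from where it was at the start of the episode above 0.025 m or angle between any of petri_1, petri_2, bottle_f, beaker, timer_unit, notebook's own z axis and vertical above 0.3 rad).
It also fails if it takes over 48 s, if anything falls off the work surface, if the arm or the gripper's body presses on something with over 40 N, if the wrist force passes 120 N, or if a joint passes its speed limit or range.

ROBOT

A 6-joint arm with a two-finger parallel gripper is mounted at the origin on the work surface; the furniture and walls round the work are solid. World frame = base frame: x ahead of the robot, y to its left, z up, the work surface at z = 0. Lengths are in m, angles in rad, forces in N, time in s.
With the tool pointing down it reaches from about 0.3 to 0.775 m from the base axis. Payload 14.6 kg.
Tool frame: the origin (TCP) lies midway between the tips of the shut fingers; the grasp point (between the pads) lies 19 mm behind it; z points along the fingers, y is the line along which they close (so a half turn about z gives the same grasp; the last joint's range is limited). The gripper opens to 94 mm and grips with 3 to 60 N. Pads are 16 mm wide; open, the fingers measure 119 mm over their backs; the gripper's body (75 mm by 177 mm) begins 78 mm behind the grasp point.
Start: joints at [-1.411, 0.3, 1.521, -0, 1.321, -0.067], TCP at [0.124, -0.536, 0.17] pointing down, gripper open.
Joint ranges: [-3.03, 3.03], [-0.79, 2.21], [0.23, 2.52], [-1.04, 4.18], [0, 3.07], [-2.55, 2.55]. Speed limits (rad/s): [2.22, 2.22, 2.57, 3.14, 3.14, 3.14].

INTERFACE

Orientations are given as [roll, pitch, yaw] about the fixed x, y, z axes, in that order (R = Rz(yaw) Ry(pitch) Rx(roll)).
In Python, from station import ctrl gives the robot as it stands. The module is installed in compiled form; this text tells all that it offers.
- The arm moves only by the tool servo_tool, never from a script. Its argument "plan" is a list of rows, each a list of 7 numbers: the opening in per cent of the stroke, from 0 (shut) to 100 (fully open), then the shift along the tool's x, y, z in m, then the turn, a rotation vector about the tool's x, y, z in rad. A call has exactly 8 rows; each row shifts and turns the commanded pose from where the row before left it, along the tool's axes as they then stand; what a row does not reach is not made up. A row lasts 1/8 s, in which the tool goes at most 62.5 mm and 10.7 degrees, less where a joint would pass 70% of its speed; a pose out of reach is approached as far as the arm can. A call with a gripper value outside its range is refused whole. The fingers move at their own pace and stop on an object; "force" is the grip in N (left out, the last holds). Time passes only in rows, so rows that do not move let the fingers close, or fill a call up. It gives the time, the measured TCP pose, the force, the opening and the grip force at its end, in the units of the state.
- ctrl.get_obs(): the state, without advancing time (a new reading comes with each control period).
- ctrl.camera(name): name is "side" or "top" or "wrist"; returns a dict with "pixels" (480x640x3 uint8, red, green, blue), "z_map" (480x640 float32, m along the optical axis (not along the pixel's ray), 0 where there is no reading), "mtx" (3x3 intrinsics, pixels), "dist" ([k1, k2, p1, p2, k3] as OpenCV has them; the pictures are not rectified), "pose" (4x4, takes a point from camera to world coordinates). Camera axes: x right, y up, looking along -z (the intrinsics and any distortion apply to the point x, -y, -z); pixel columns grow to the right and rows downward; lengths in m; the calibration is good to about 2 mm. A picture is of the moment at which its call begins.
- ctrl.hand_in(): hands the job in; it is judged then, once.
The state is a dict: "time_s": time; "qpos": joint angles; "joint_vel": joint speeds; "tau": joint torques, N m; "ee_pos": TCP position; "eef_rot": TCP orientation; "force": force on the tool from outside, world axes, zero at the start; "moment": the same for the moment, N m; "grip_width": finger opening in m; "grip_force": force on a finger pad.
Only numpy, scipy, OpenCV 4.12 (cv2) and the standard library are available. Lean on these libraries where they do the work, as an engineer would, in place of code of your own. Each camera call takes 0.05 s, during which the arm holds its last target. There are 200 camera calls.

## Working session

There is one attempt and no reset: what is moved stays moved. The work goes in short steps, Python scripts to look and compute and a tool call to move; the robot and the scene stay as the last step left them, time stands still between calls to the robot, and variables do not carry over. Pictures are saved under pics/ and viewed, at most 10 in all, crops included, and the job is handed in when it is done.

Besides the shell and the picture viewer there is one more tool, called after "Emit:" as name(argument=value, ...), one argument or row to a line, values as JSON. servo_tool: Moves the arm, as the interface text tells. Its arguments: {"type":"object","properties":{"plan":{"type":"array","items":{"type":"array","items":{"type":"number"}}},"force":{"type":"number"}},"required":["plan"]}

```bash
mkdir -p pics
python3 - <<'E'
from station import ctrl
import cv2,numpy as np
o=ctrl.get_obs();print({k:np.round(v,3).tolist() for k,v in o.items()})
for n in("top","side","wrist"):
    c=ctrl.camera(n);cv2.imwrite(f"pics/{n}0.png",c["pixels"][...,::-1]);np.savez(f"{n}0.npz",**c)
    print(n,np.round(c["pose"],3).tolist(),c["mtx"].round(1).tolist(),np.round(c["dist"],3))
E
```

```text
{'time_s': 0.0, 'qpos': [-1.411, 0.3, 1.522, -0.0, 1.321, -0.067], 'joint_vel': [-0.0, -0.002, 0.002, -0.0, -0.001, 0.001], 'tau': [0.001, -53.18, -35.274, 0.071, 0.024, -0.0], 'ee_pos': [0.124, -0.536, 0.17], 'eef_rot': [-3.14, -0.0, 0.227], 'force': [0.133, -0.577, 0.107], 'moment': [0.035, -0.045, -0.058], 'grip_force': 0.0, 'grip_width': 0.094}
top [[-0.002, 0.999, -0.05, 0.552], [-1.0, -0.002, -0.01, -0.163], [-0.01, 0.05, 0.999, 1.288], [0.0, 0.0, 0.0, 1.0]] [[555.7, 0.0, 319.8], [0.0, 555.7, 238.6], [0.0, 0.0, 1.0]] [-0.083  0.     0.     0.     0.   ]
side [[0.912, 0.226, -0.342, 0.32], [-0.41, 0.528, -0.744, -0.789], [0.012, 0.819, 0.574, 0.598], [0.0, 0.0, 0.0, 1.0]] [[444.8, 0.0, 315.1], [0.0, 444.8, 243.2], [0.0, 0.0, 1.0]] [-0.064  0.     0.     0.     0.   ]
wrist [[0.225, 0.934, 0.279, 0.206], [-0.974, 0.215, 0.064, -0.516], [-0.001, -0.286, 0.958, 0.383], [0.0, 0.0, 0.0, 1.0]] [[407.3, 0.0, 323.8], [0.0, 407.3, 237.5], [0.0, 0.0, 1.0]] [-0.032  0.     0.     0.     0.   ]
```

View pics/top0.png

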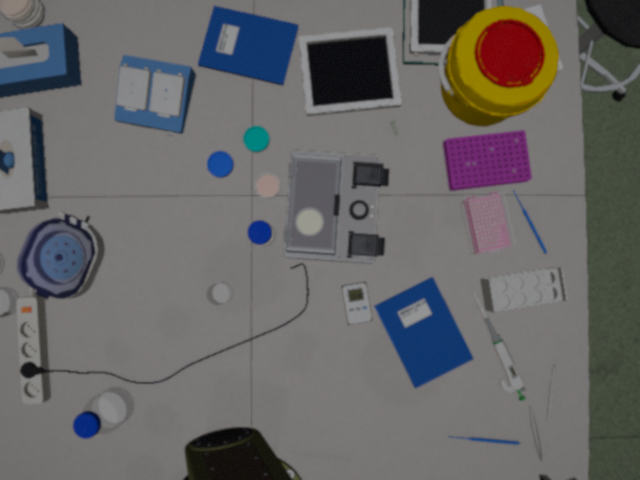

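View pics/side0.png

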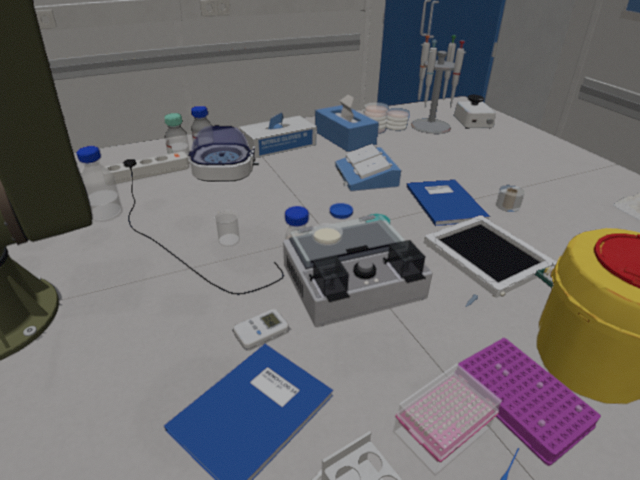

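Top view: unit spans about (285–382, 150–262) with its front facing image right. The left switch's guard is the lower black box (365,245), the right one the upper (370,175), and the button is at (360,210). petri_1 is at (308,222), bottle_f at (260,232), the pinkish petri_2 at (267,185), the beaker at (220,293), the timer at (357,303), and the notebook at (424,332). The blue and turquoise discs at (220,164) and (256,139) are look-alikes. Left guard = the lower box, because it is nearest the robot.

```bash
cat > h.py <<'E'
import numpy as np,cv2
def cloud(c):
    v,u=np.mgrid[0:480,0:640]
    p=cv2.undistortPoints(np.stack([u,v],-1).reshape(-1,1,2).astype(float),c["mtx"],c["dist"]).reshape(480,640,2)
    z=c["z_map"].astype(float)
    P=np.stack([p[...,0]*z,-p[...,1]*z,-z],-1)@c["pose"][:3,:3].T+c["pose"][:3,3]
    P[z==0]=np.nan
    return P
def ray(c,uv,h):
    p=cv2.undistortPoints(np.array(uv,float).reshape(-1,1,2),c["mtx"],c["dist"]).reshape(-1,2)
    d=np.c_[p[:,0],-p[:,1],-np.ones(len(p))]@c["pose"][:3,:3].T;o=c["pose"][:3,3]
    return o+d*((h-o[2])/d[:,2])[:,None]
E
python3 - <<'E'
from h import *
for n in("top","side"):
    c=dict(np.load(n+"0.npz"));P=cloud(c);g=c["pixels"].max(-1)
    R=(P[...,0]>.43)&(P[...,0]<.8)&(P[...,1]>-.4)&(P[...,1]<-.02)
    print(n,"table z",np.nanmedian(P[...,2][R&(P[...,2]<.03)]))
    h,e=np.histogram(P[...,2][R],np.arange(.03,.14,.004));print(dict(zip(e.round(3).tolist(),h.tolist())))
    m=R&(P[...,2]>.06)
    print("case",cv2.minAreaRect(P[m][:,:2].astype(np.float32)))
    d=R&(P[...,2]>.112)&(P[...,2]<.13)
    k,l,s,ce=cv2.connectedComponentsWithStats(d.astype(np.uint8))
    for i in range(1,k):
        if s[i,4]>40:print("guard top",s[i],P[l==i].mean(0).round(4),cv2.minAreaRect(P[l==i][:,:2].astype(np.float32)))
    d=R&(P[...,2]>.093)&(P[...,2]<.103)&(P[...,1]<-.2)&(g>60)
    k,l,s,ce=cv2.connectedComponentsWithStats(d.astype(np.uint8))
    for i in range(1,k):
        if s[i,4]>20:print("btn?",s[i],P[l==i].mean(0).round(4))
c=np.load("top0.npz")["pixels"][140:272,270:402,::-1]
d=np.load("side0.npz")["pixels"][220:320,275:435,::-1]
cv2.imwrite("pics/crop1.png",np.hstack([cv2.resize(c,(400,400),interpolation=2),cv2.resize(d,(400,250),interpolation=2).copy() if 0 else cv2.copyMakeBorder(cv2.resize(d,(400,250),interpolation=2),0,150,0,0,0)]))
E
```

```text
top table z -0.0002845056702236448
{0.03: 16, 0.034: 8, 0.038: 5, 0.042: 7, 0.046: 15, 0.05: 18, 0.054: 22, 0.058: 4, 0.062: 4, 0.066: 78, 0.07: 920, 0.074: 1746, 0.078: 627, 0.082: 338, 0.086: 245, 0.09: 1445, 0.094: 2316, 0.098: 562, 0.102: 145, 0.106: 276, 0.11: 354, 0.114: 333, 0.118: 728, 0.122: 184, 0.126: 1, 0.13: 0, 0.134: 0}
case ((0.6860173344612122, -0.1596120148897171), (0.2738725244998932, 0.24012698233127594), 86.18038940429688)
guard top [355 161  29  25 598] [ 0.7494 -0.2554  0.1195] ((0.749975323677063, -0.25547388195991516), (0.058263976126909256, 0.04716088995337486), 85.51294708251953)
guard top [350 233  29  23 606] [ 0.5983 -0.2443  0.1198] ((0.5982896685600281, -0.24471339583396912), (0.05842416360974312, 0.04592061787843704), 86.42797088623047)
btn? [353 203  12  13 116] [ 0.6753 -0.2341  0.0967]
side table z 0.00020467562541631734
{0.03: 239, 0.034: 218, 0.038: 219, 0.042: 248, 0.046: 226, 0.05: 219, 0.054: 257, 0.058: 249, 0.062: 201, 0.066: 192, 0.07: 388, 0.074: 1517, 0.078: 572, 0.082: 514, 0.086: 327, 0.09: 498, 0.094: 2513, 0.098: 295, 0.102: 258, 0.106: 262, 0.11: 475, 0.114: 130, 0.118: 1023, 0.122: 21, 0.126: 0, 0.13: 0, 0.134: 0}
case ((0.6869233846664429, -0.16082948446273804), (0.27404624223709106, 0.23957392573356628), 86.45647430419922)
guard top [389 240  37  26 576] [ 0.7481 -0.2601  0.1193] ((0.75049889087677, -0.2558880150318146), (0.06070660427212715, 0.04872243106365204), 86.60832214355469)
guard top [313 256  37  28 673] [ 0.5983 -0.2503  0.1193] ((0.6003077030181885, -0.246414452791214), (0.06149861589074135, 0.046824850142002106), 85.36656951904297)
btn? [358 260  15  11 123] [ 0.676  -0.238   0.0964]
```

View pics/crop1.png

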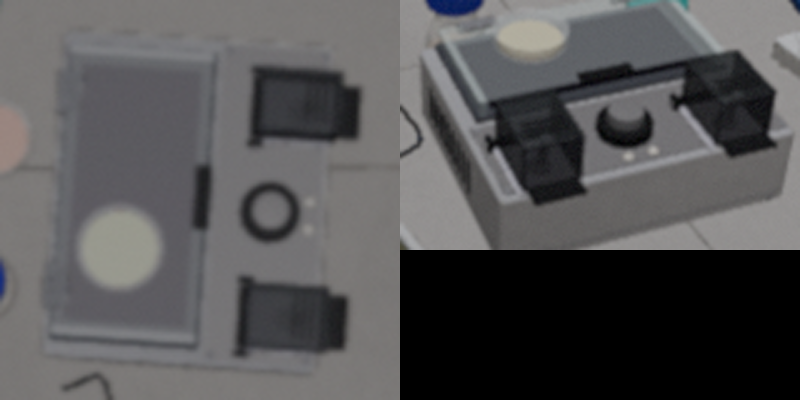

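Crop: left guard at crop (285,318), lip on its right at (337,322); button at (270,212); right guard at (300,105). The lower box is the one nearest the robot, so that's the left guard. The fit gives unit origin (0.686,-0.178) and yaw 86°, and the button's position agrees with it. I'll approach with the fingers shut.

Emit:
servo_tool(
  plan=[
    [0, 0, 0, -0.03, 0, 0, 0.15],
    [0, 0, 0, -0.02, 0, 0, 0.147],
    [0, 0.055, -0.02, 0, 0, 0, 0],
    [0, 0.055, -0.02, 0, 0, 0, 0],
    [0, 0.055, -0.02, 0, 0, 0, 0],
    [0, 0.055, -0.02, 0, 0, 0, 0],
    [0, 0.055, -0.02, 0, 0, 0, 0],
    [0, 0.055, -0.02, 0, 0, 0, 0],
  ],
  force=10,
)

```text
time_s: 1.15
ee_pos: [0.463, -0.4385, 0.2199]
eef_rot: [-3.141, 0.0, -0.07]
force: [-1.0, -0.2, 0.1]
grip_width: 0.0172
grip_force: 0.0
```

Emit:
servo_tool(
  plan=[
    [0, 0.045, -0.015, 0, 0, 0, 0],
    [0, 0.045, -0.015, 0, 0, 0, 0],
    [0, 0.02, -0.005, 0, 0, 0, 0],
    [0, 0, 0, 0, 0.157, 0, 0],
    [0, 0, 0, 0, 0.157, 0, 0],
    [0, 0, 0, 0, 0.157, 0, 0],
    [0, 0, 0, 0, 0.157, 0, 0],
    [0, 0, 0, 0, 0.157, 0, 0],
  ],
)

```text
time_s: 2.15
ee_pos: [0.5699, -0.409, 0.2187]
eef_rot: [-2.351, -0.0, -0.071]
force: [28.1, -27.3, 35.7]
grip_width: 0.0005
grip_force: 0.0
```

Run:
```python
from station import ctrl
o=ctrl.get_obs();print(o["qpos"],o["ee_pos"],o["eef_rot"],o["joint_vel"])
```

```text
[-0.88965931  1.15394075  0.23425318  0.68253643  2.26262517  1.06072367] [ 0.56994275 -0.40895774  0.21870703] [-2.35106868e+00 -4.70934252e-05 -7.12862159e-02] [-0.24825209  0.57516565 -0.09772941  1.26743802  1.08812879  0.65881573]
```

Emit:
servo_tool(
  plan=[
    [0, 0.002, 0.006, 0.021, 0, 0, 0],
    [0, 0.002, 0.006, 0.021, 0, 0, 0],
    [0, 0.002, 0.006, 0.021, 0, 0, 0],
    [0, 0.002, 0.006, 0.021, 0, 0, 0],
    [0, 0.002, 0.006, 0.021, 0, 0, 0],
    [0, 0.002, 0.006, 0.021, 0, 0, 0],
    [0, 0.002, 0.007, 0.021, 0, 0, 0],
    [0, 0.002, 0.007, 0.021, 0, 0, 0],
  ],
)

```text
time_s: 3.15
ee_pos: [0.5929, -0.3268, 0.0637]
eef_rot: [-2.357, -0.001, -0.072]
force: [0.4, -0.7, 0.7]
grip_width: 0.0005
grip_force: 0.0
```

```bash
cat >> h.py <<'E'
from scipy.spatial.transform import Rotation as Ro
C=np.array([.6857,-.1784,0]);Ru=Ro.from_euler('z',86,degrees=True)
def status(ctrl,target=None):
    o=ctrl.get_obs();R=Ro.from_euler('xyz',o["eef_rot"]);p=np.array(o["ee_pos"])
    u=Ru.inv().apply(p-C)*1000;d=Ru.inv().apply(R.apply([0,0,1]));up=Ru.inv().apply(R.apply([0,-1,0]))
    print("q",np.round(o["qpos"],2),"F",np.round(o["force"],1),"T",u.round(1),"U",(u+12.5*up).round(1),"d",d.round(3))
    if target is not None: # target for U in unit mm -> tool shift
        print("shift mm",(R.inv().apply(Ru.apply(np.array(target)-(u+12.5*up)))).round(1))
E
python3 - <<'E'
from station import ctrl
from h import *
status(ctrl,(-108,82,70))
c=ctrl.camera("side");cv2.imwrite("pics/side1.png",c["pixels"][...,::-1])
E
```

```text
q [-0.8   1.05  0.77  0.58  1.85  0.85] F [ 0.4 -0.7  0.7] T [-154.5   82.2   63.7] U [-145.7   82.2   72.5] d [ 0.706 -0.002 -0.708]
shift mm [  0.1 -24.9  28.4]
```

View pics/side1.png

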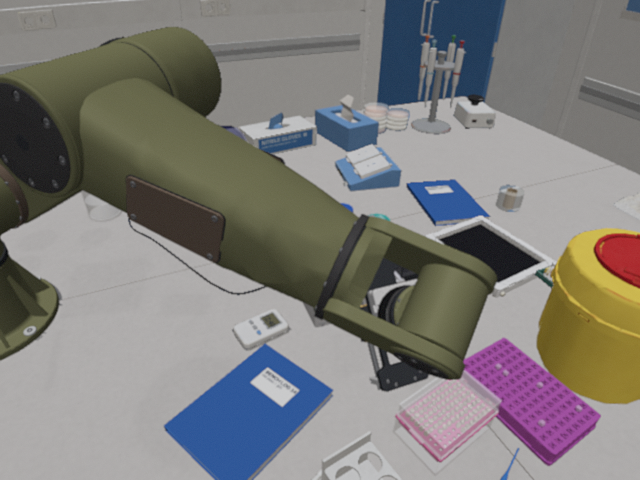

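The side view is blocked by the forearm (about (100–500, 100–370)). The timer (260,328) and notebook (250,415) are undisturbed. I'll check with the wrist camera.

Run:
```python
from station import ctrl
from h import *
a=[]
for n in("wrist","top"):
    c=ctrl.camera(n);a.append(c["pixels"][...,::-1]);np.savez(n+"1.npz",**c)
P=cloud(dict(np.load("wrist1.npz")))
U=Ru.inv().apply((P-C).reshape(-1,3)).reshape(P.shape)*1000
m=(abs(U[...,1]-82)<12)&(U[...,0]>-125)&(U[...,0]<-40)&(U[...,2]>70)
q=U[m];
for x in range(-124,-40,6):
    s=q[abs(q[:,0]-x)<3]
    if len(s):print(x,len(s),np.percentile(s[:,2],[5,50,95]).round(1))
cv2.imwrite("pics/w1.png",np.hstack([cv2.resize(a[0],(480,360)),cv2.resize(a[1][120:300,240:400],(320,360))]))
```

```text
-118 286 [80.9 83.6 85.1]
-112 121 [82.7 83.3 84.9]
-106 212 [82.6 83.2 83.8]
-100 2425 [ 84.1 103.5 119.7]
-94 187 [119.6 120.1 120.5]
-88 170 [119.8 120.6 121.3]
-82 169 [119.9 120.6 121.3]
-76 149 [119.9 120.7 121.4]
-70 141 [119.7 120.2 120.6]
-64 142 [119.8 120.2 120.6]
-58 134 [119.8 120.3 120.6]
-52 127 [119.9 120.3 120.7]
-46 89 [119.8 120.2 120.7]
```

View pics/w1.png

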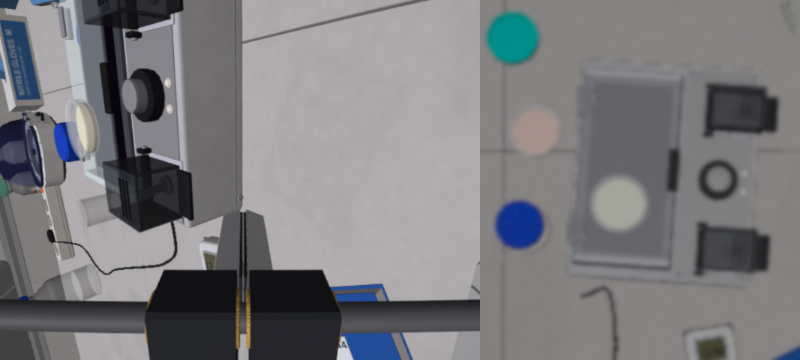

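The wrist view shows the fingertip at (243,212) still clear of the lip (183,193). The lip's measured height (81–84 mm) and front edge (-118) match the model. The fingers taper, so I'll measure their tip profile before entering.

Run:
```python
from station import ctrl
from h import *
o=ctrl.get_obs();R=Ro.from_euler('xyz',o["eef_rot"])
P=cloud(dict(np.load("wrist1.npz")));t=R.inv().apply((P-o["ee_pos"]).reshape(-1,3))*1000
m=(abs(t[:,1])<30)&(abs(t[:,0])<25)&(t[:,2]>-60)&(t[:,2]<8);t=t[m]
for z in range(-60,8,4):
    s=t[abs(t[:,2]-z)<2]
    if len(s):print(z,len(s),"y",np.percentile(s[:,1],[1,99]).round(1),"x",np.percentile(s[:,0],[1,50,99]).round(1))
```

```text
-60 128 y [-11.   13.1] x [ 8.   9.6 10.2]
-56 237 y [-11.  13.] x [ 7.7  9.6 10.2]
-52 228 y [-10.7  13.1] x [ 7.9  9.6 10.2]
-48 212 y [-10.9  13. ] x [ 7.6  9.6 10.2]
-44 195 y [-11.1  13.2] x [ 7.8  9.6 10.3]
-40 170 y [-10.6  12.6] x [ 7.8  9.6 10.2]
-36 123 y [-7.9 10.3] x [-7.7  9.5 10.1]
-32 83 y [-4.   6.1] x [-7.5  7.5 10. ]
```

Run:
```python
from station import ctrl
from h import *
o=ctrl.get_obs();R=Ro.from_euler('xyz',o["eef_rot"]);c=dict(np.load("wrist1.npz"))
X=np.array([[0,0,0],[0,-12.5,0],[0,0,-30],[8,-12.5,-30],[8,0,-30]])/1000
W=R.apply(X)+o["ee_pos"];M=np.linalg.inv(c["pose"]);q=W@M[:3,:3].T+M[:3,3];q=q*[1,-1,-1]
uv=cv2.projectPoints(q,np.zeros(3),np.zeros(3),c["mtx"],c["dist"])[0].reshape(-1,2);print(uv.round(),q[:,2].round(3))
for v in range(250,330,6):
    print(v,c["z_map"][v,290:360:5].round(3))
cv2.imwrite("pics/w1c.png",cv2.resize(c["pixels"][260:370,260:390,::-1],(650,550),interpolation=2))
```

```text
[[322. 274.]
 [299. 274.]
 [321. 297.]
 [295. 282.]
 [321. 282.]] [0.226 0.226 0.197 0.195 0.195]
250 [0.282 0.286 0.287 0.291 0.295 0.297 0.302 0.315 0.312 0.307 0.305 0.3
 0.297 0.293]
256 [0.282 0.285 0.289 0.293 0.296 0.301 0.303 0.317 0.313 0.31  0.306 0.301
 0.298 0.295]
262 [0.283 0.286 0.291 0.294 0.296 0.301 0.304 0.318 0.314 0.311 0.307 0.304
 0.299 0.296]
268 [0.284 0.287 0.291 0.294 0.298 0.301 0.306 0.32  0.314 0.313 0.307 0.304
 0.301 0.297]
274 [0.285 0.29  0.292 0.296 0.3   0.304 0.308 0.322 0.318 0.314 0.308 0.307
 0.3   0.298]
280 [0.286 0.29  0.294 0.297 0.301 0.308 0.328 0.324 0.    0.315 0.309 0.308
 0.304 0.299]
286 [0.289 0.294 0.349 0.187 0.186 0.185 0.19  0.189 0.186 0.186 0.187 0.186
 0.304 0.3  ]
292 [0.36  0.355 0.179 0.179 0.179 0.18  0.183 0.183 0.179 0.179 0.179 0.179
 0.    0.302]
298 [0.362 0.175 0.173 0.173 0.173 0.173 0.177 0.178 0.174 0.173 0.174 0.174
 0.173 0.303]
304 [0.364 0.168 0.169 0.169 0.168 0.168 0.171 0.171 0.168 0.168 0.168 0.169
 0.168 0.305]
310 [0.365 0.162 0.164 0.163 0.163 0.163 0.165 0.166 0.163 0.164 0.163 0.163
 0.162 0.306]
316 [0.361 0.159 0.159 0.157 0.159 0.159 0.161 0.161 0.158 0.157 0.159 0.158
 0.158 0.159]
322 [0.346 0.154 0.154 0.154 0.153 0.153 0.156 0.157 0.154 0.154 0.153 0.153
 0.155 0.152]
328 [0.15  0.148 0.149 0.15  0.149 0.148 0.152 0.152 0.149 0.149 0.15  0.149
 0.149 0.149]
```

View pics/w1c.png

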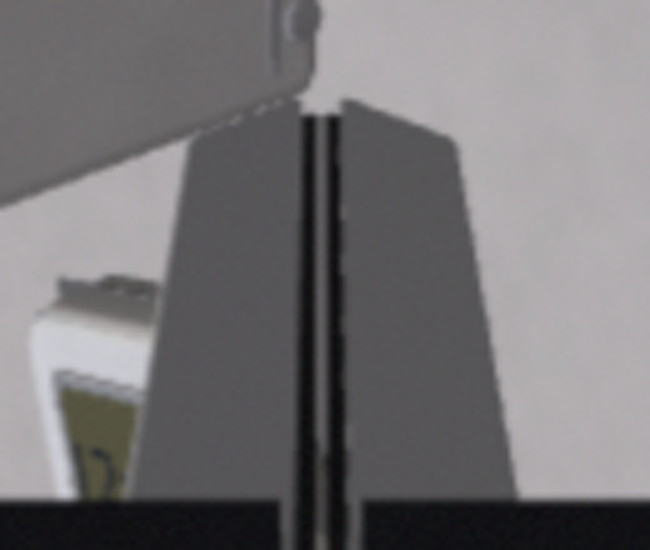

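Run:
```python
from station import ctrl
from h import *
o=ctrl.get_obs();R=Ro.from_euler('xyz',o["eef_rot"])
c=dict(np.load("top1.npz"))
for n in("top1","wrist1"):
    P=cloud(dict(np.load(n+".npz")));t=R.inv().apply((P-o["ee_pos"]).reshape(-1,3))*1000
    g=P[...,2].ravel()
    m=(abs(t[:,1])<60)&(abs(t[:,0])<30)&(t[:,2]>-110)&(t[:,2]<30)&(g>.02);t=t[m]
    print(n,len(t))
    for z in range(-110,30,6):
        s=t[abs(t[:,2]-z)<3]
        if len(s)>2:print(z,len(s),"y",np.percentile(s[:,1],[2,50,98]).round(1),"x",np.percentile(s[:,0],[2,50,98]).round(1))
d=np.load("top1.npz")["pixels"][180:330,330:530,::-1]
cv2.imwrite("pics/t1.png",cv2.resize(d,(800,600),interpolation=2))
```

```text
top1 274
-86 4 y [-13.  -12.4 -11.6] x [-10.1  -7.1  -0.2]
-80 22 y [-15.5 -10.5  -7.6] x [-10.4  -1.8   6.6]
-74 18 y [-13.3 -10.4  -7.4] x [-10.4  -2.1   5.6]
-68 23 y [-13.2 -11.7  -8.5] x [-10.8  -2.2   6.3]
-62 20 y [-13.1 -10.2  -6.9] x [-10.8  -1.4   6.2]
-56 21 y [-13.8 -11.2  -8.8] x [-10.1  -2.3   7.2]
-50 22 y [-14.2 -11.1  -7. ] x [-11.   -1.6   8.1]
-44 20 y [-13.5 -10.9  -4. ] x [-11.   -2.9   7.1]
-38 7 y [-9.9 -7.8 -0.9] x [-10.2   1.5   7.9]
10 13 y [-45.9 -43.4 -40. ] x [-12.6   0.1  14. ]
16 68 y [-50.6 -43.6 -38. ] x [-19.7   0.8  19.3]
22 34 y [-49.  -46.  -39.5] x [-19.9  -2.8  19. ]
wrist1 7861
-110 23 y [-1.   3.1  3.4] x [ 9.   9.8 10.2]
-104 139 y [-1.2  0.7  3.4] x [-2.6  6.4 10.4]
-98 532 y [-10.6   1.6  12.7] x [-3.2  9.1 10.2]
-92 742 y [-10.9   1.6  13.2] x [ 7.8  9.5 10.3]
-86 650 y [-11.    0.6  13.2] x [ 7.7  9.6 10.3]
-80 578 y [-10.9   1.6  13. ] x [ 7.8  9.5 10.3]
-74 510 y [-10.9   0.5  13.1] x [ 7.8  9.6 10.2]
-68 459 y [-10.9   1.7  12.9] x [ 8.   9.6 10.2]
-62 405 y [-10.7   1.7  13.1] x [ 8.   9.6 10.2]
-56 359 y [-10.7   1.7  12.8] x [ 7.9  9.6 10.2]
-50 331 y [-10.8   0.4  12.8] x [ 7.8  9.6 10.2]
-44 294 y [-10.6   0.4  12.9] x [ 7.9  9.6 10.2]
-38 220 y [-9.6  1.7 11.7] x [ 7.9  9.6 10.2]
-32 111 y [-4.4  0.8  6.3] x [-7.6  8.  10. ]
10 304 y [-42.7 -41.  -39.1] x [-16.6   1.1  19.7]
16 906 y [-59.9 -56.9 -38.9] x [-19.4   3.1  22.9]
22 1242 y [-57.5 -52.9 -46.2] x [-19.7   3.1  24. ]
28 56 y [-59.3 -52.  -49.5] x [-21.2  23.4  24.6]
```

View pics/t1.png

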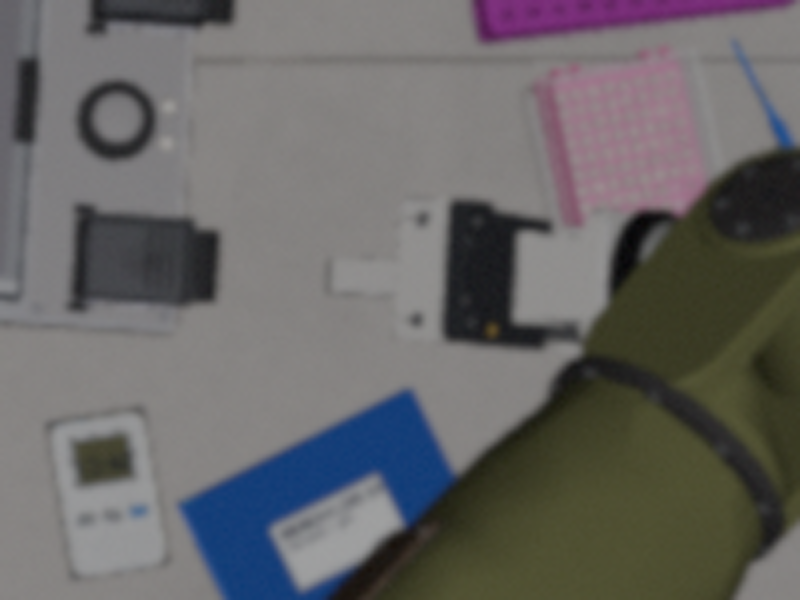

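Run:
```python
from station import ctrl
from h import *
o=ctrl.get_obs();R=Ro.from_euler('xyz',o["eef_rot"])
for n in("top1","wrist1"):
    P=cloud(dict(np.load(n+".npz")));t=R.inv().apply((P-o["ee_pos"]).reshape(-1,3))*1000
    m=(abs(t[:,1])<130)&(abs(t[:,0])<60)&(t[:,2]>-260)&(t[:,2]<-80)&(P[...,2].ravel()>.03);t=t[m];print(n)
    for y in range(-100,101,10):
        s=t[abs(t[:,1]-y)<5]
        if len(s)>2:print(y,len(s),"z",np.percentile(s[:,2],[2,50,98]).round(1),"x",np.percentile(s[:,0],[2,50,98]).round(1))
```

```text
top1
-100 68 z [-258.9 -248.9 -232.5] x [-51.5 -35.5 -26.6]
-90 252 z [-257.9 -169.1 -156.1] x [-52.4 -10.7  31.1]
-80 541 z [-256.3 -149.  -131. ] x [-34.2  -4.2  31.5]
-70 137 z [-258.7 -173.7 -135. ] x [-33.9   0.2  32.1]
-60 93 z [-258.4 -173.7 -171.3] x [-31.6   0.7  29.4]
-50 73 z [-258.7 -173.6 -171.9] x [-23.4   3.3  21.7]
-40 584 z [-226.5 -199.9 -172.9] x [-21.7   0.7  28.2]
-30 119 z [-234.9 -223.5 -170.3] x [-24.1  14.1  32.5]
-20 109 z [-239.  -218.9 -148.9] x [-34.6  22.1  32.2]
-10 74 z [-236.8 -155.9  -80.4] x [-33.8  14.4  34.7]
0 22 z [-230.2 -156.3 -151.8] x [-33.6  26.   35.7]
10 39 z [-229.  -153.5 -150.6] x [-34.9 -24.2  35.3]
20 25 z [-201.5 -153.4 -148.9] x [-34.8 -24.3  32.2]
40 9 z [-148.8 -146.6 -145. ] x [-27.9 -25.8 -24. ]
50 8 z [-148.6 -147.  -143.6] x [-29.6 -28.2 -24.9]
60 7 z [-149.4 -146.8 -145.3] x [-28.9 -26.7 -24.5]
70 19 z [-147.  -141.1 -132. ] x [-35.2 -30.9  31.3]
80 9 z [-140.3 -135.5 -129.2] x [-33.  -30.7  31.7]
wrist1
-70 2598 z [-140.6 -133.2 -129. ] x [-2.9  9.7 33.3]
-60 1701 z [-147.  -145.1 -140.9] x [22.4 27.2 29. ]
-50 2034 z [-146.9 -145.2 -140.8] x [22.4 27.  29. ]
-40 2072 z [-146.9 -145.2 -140.9] x [22.4 27.  29. ]
-30 2079 z [-146.9 -145.2 -141. ] x [22.4 27.  29. ]
-20 4558 z [-153.1 -151.1 -134.4] x [21.1 32.6 34.3]
-10 6945 z [-153.1 -150.9  -85.2] x [ 9.4 32.4 34.4]
0 6733 z [-152.9 -147.1  -83.6] x [ 2.7 28.9 34.3]
10 7115 z [-153.  -150.8  -84.1] x [ 9.4 32.2 34.4]
20 6009 z [-153.  -151.4 -134.4] x [20.9 32.9 34.3]
30 1779 z [-147.6 -145.1 -140.7] x [22.5 27.  31.1]
40 2057 z [-146.9 -145.2 -140.7] x [22.4 27.  28.9]
50 2060 z [-146.8 -145.1 -140.8] x [22.5 27.  28.9]
60 1843 z [-146.7 -145.  -140.7] x [22.5 27.  28.9]
70 1850 z [-140.5 -132.3 -128.7] x [-3.5  7.2 31.4]
80 12 z [-131.8 -129.5 -127.7] x [ 8.2 23.4 23.6]
```

Both cameras put the whole gripper (tips and body) about 32 mm behind the reported TCP along tool z. I'll check that against the start picture to learn whether it's a constant tool offset.

Run:
```python
from h import *
p0=np.array([.124,-.536,.17]);R=Ro.from_euler('xyz',[-3.14,0,.227])
P=cloud(dict(np.load("wrist0.npz")));t=R.inv().apply((P-p0).reshape(-1,3))*1000
f=(abs(t[:,1])<75)&(abs(t[:,1])>40)&(abs(t[:,0])<20)&(t[:,2]>-110)&(t[:,2]<60);s=t[f]
print(np.percentile(s[:,2],[1,50,98,99.5]),np.percentile(s[:,1],[1,99]))
b=(abs(t[:,1])<90)&(abs(t[:,0])<40)&(t[:,2]<-100)&(t[:,2]>-200);print(np.percentile(t[b][:,2],[50,98,99.5]))
```

```text
[-109.48345394  -84.68141801  -38.39155117  -35.47106059] [-59.60804789  57.4663215 ]
[-147.91904705 -103.84050364 -101.06156841]
```

The offset is the same there (about -32 mm), so it is constant along tool z. I'll work from the real, chamfered tip: shoulder B at tool (0,-12,-41) mm from the reported TCP.

```bash
cat >> h.py <<'E'
def st(ctrl,*T):
    o=ctrl.get_obs();R=Ro.from_euler('xyz',o["eef_rot"]);p=np.array(o["ee_pos"])
    B=Ru.inv().apply(p+R.apply([0,-.012,-.041])-C)*1000
    print("q",np.round(o["qpos"],2),"F",np.round(o["force"],1),"B",B.round(1),"rot",np.round(o["eef_rot"],3))
    for t in T:
        print(t,"shift mm",R.inv().apply(Ru.apply(np.array(t)-B)).round(1));B=np.array(t)
E
python3 - <<'E'
from station import ctrl
from h import *
st(ctrl,(-130,82,66),(-108,82,66),(-104,82,90),(-104,82,103),(-75,82,106))
E
```

```text
q [-0.8   1.05  0.77  0.58  1.85  0.85] F [-0.4 -0.5  1.7] B [-174.9   82.5  101.3] rot [-2.356  0.    -0.071]
(-130, 82, 66) shift mm [ 0.4 -6.8 56.8]
(-108, 82, 66) shift mm [ -0.  -15.6  15.6]
(-104, 82, 90) shift mm [ -0.  -19.8 -14.1]
(-104, 82, 103) shift mm [-0.  -9.2 -9.2]
(-75, 82, 106) shift mm [ -0.  -22.6  18.4]
```

Emit:
servo_tool(
  plan=[
    [0, 0, -0.001, 0.014, 0, 0, 0],
    [0, 0, -0.002, 0.014, 0, 0, 0],
    [0, 0, -0.002, 0.014, 0, 0, 0],
    [0, 0, -0.002, 0.015, 0, 0, 0],
    [0, 0, -0.005, 0.005, 0, 0, 0],
    [0, 0, -0.005, 0.005, 0, 0, 0],
    [0, 0, -0.0055, 0.0055, 0, 0, 0],
    [0, 0, 0, 0, 0, 0, 0],
  ],
)

```text
time_s: 4.3
ee_pos: [0.598, -0.2599, 0.0296]
eef_rot: [-2.358, -0.002, -0.071]
force: [-0.6, 0.5, -0.4]
grip_width: 0.0006
grip_force: 0.0
```

```bash
cat > look.py <<'E'
import sys
from station import ctrl
from h import *
c=ctrl.camera("wrist");P=cloud(c);U=Ru.inv().apply((P-C).reshape(-1,3))*1000
m=(abs(U[:,1]-82)<22)&(U[:,0]>-125)&(U[:,0]<-40)&(U[:,2]>78)&(U[:,2]<165)
import math
# guard surface: highest points in the y band away from the finger
q=U[m&(abs(abs(U[:,1]-82)-17)<3)]
for x in range(-122,-40,8):
    s=q[abs(q[:,0]-x)<4]
    if len(s)>5:print(x,len(s),np.percentile(s[:,2],[3,50,97]).round(0))
cv2.imwrite("pics/"+sys.argv[1],c["pixels"][...,::-1])
E
python3 look.py w2.png
python3 - <<'E'
from station import ctrl
from h import *
st(ctrl,(-104,82,90),(-104,82,103),(-75,82,106))
E
```

```text
-122 6 [83. 84. 85.]
-114 273 [81. 84. 85.]
-106 277 [ 82.  83. 114.]
-98 2006 [ 84. 106. 120.]
-90 216 [120. 120. 121.]
-82 181 [120. 120. 121.]
-74 171 [120. 120. 121.]
-66 153 [120. 120. 120.]
-58 147 [120. 120. 120.]
-50 136 [120. 120. 120.]
-42 34 [120. 120. 120.]
q [-0.73  0.98  0.98  0.6   1.7   0.82] F [0.4 0.7 0.5] B [-108.2   81.9   67.1] rot [-2.358e+00 -2.000e-03 -7.100e-02]
(-104, 82, 90) shift mm [ -0.  -19.2 -13.3]
(-104, 82, 103) shift mm [ 0.  -9.2 -9.2]
(-75, 82, 106) shift mm [ -0.  -22.7  18.4]
```

View pics/w2.png

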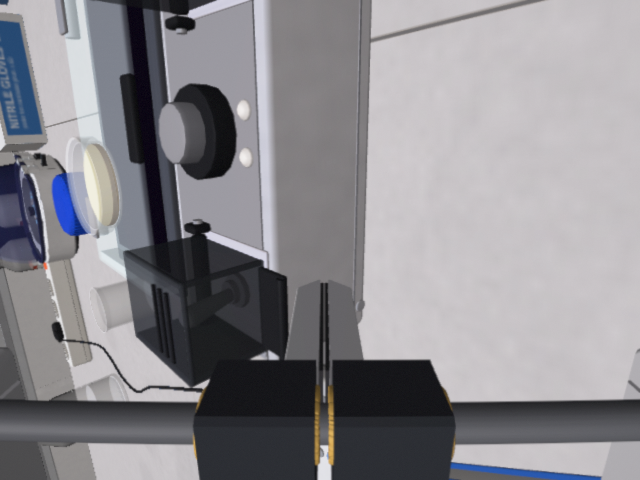

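The wrist view shows the upper finger edge at (290,320) right at the lip (275,310), with no contact force. Now lift gently.

Emit:
servo_tool(
  plan=[
    [0, 0, -0.004, -0.003, 0, 0, 0],
    [0, 0, -0.004, -0.003, 0, 0, 0],
    [0, 0, -0.004, -0.003, 0, 0, 0],
    [0, 0, -0.004, -0.002, 0, 0, 0],
    [0, 0, -0.003, -0.002, 0, 0, 0],
    [0, 0, 0, 0, 0, 0, 0],
    [0, 0, 0, 0, 0, 0, 0],
    [0, 0, 0, 0, 0, 0, 0],
  ],
)

```text
time_s: 5.35
ee_pos: [0.5981, -0.256, 0.0517]
eef_rot: [-2.357, -0.001, -0.072]
force: [1.1, -1.5, -0.5]
grip_width: 0.0009
grip_force: 0.4
```

```bash
python3 look.py w3.png
python3 - <<'E'
from station import ctrl
from h import *
st(ctrl,(-104,82,103),(-75,82,106))
E
```

```text
-114 170 [100. 103. 104.]
-106 119 [ 99. 100. 101.]
-98 856 [ 98. 105. 114.]
-90 1299 [112. 124. 133.]
-82 95 [ 78. 132. 133.]
-74 83 [129. 130. 132.]
-66 63 [ 78. 128. 129.]
-58 47 [125. 126. 127.]
-50 54 [122. 123. 125.]
-42 41 [121. 122. 122.]
q [-0.73  0.95  0.99  0.6   1.72  0.84] F [ 0.7 -1.8 -0.9] B [-104.    82.1   89.2] rot [-2.357e+00 -1.000e-03 -7.200e-02]
(-104, 82, 103) shift mm [ 0.1 -9.7 -9.8]
(-75, 82, 106) shift mm [ -0.1 -22.6  18.4]
```

Emit:
servo_tool(
  plan=[
    [0, 0, -0.004, -0.004, 0, 0, 0],
    [0, 0, -0.004, -0.004, 0, 0, 0],
    [0, 0, -0.002, -0.002, 0, 0, 0],
    [0, 0, 0, 0, 0, 0, 0],
    [0, 0, 0, 0, 0, 0, 0],
    [0, 0, -0.003, 0.003, 0, 0, 0],
    [0, 0, -0.003, 0.003, 0, 0, 0],
    [0, 0, 0, 0, 0, 0, 0],
  ],
)

```text
time_s: 6.4
ee_pos: [0.5987, -0.2471, 0.066]
eef_rot: [-2.357, -0.001, -0.071]
force: [0.1, -0.3, -0.8]
grip_width: 0.0002
grip_force: 0.4
```

```bash
python3 look.py w4.png
python3 - <<'E'
from station import ctrl
from h import *
st(ctrl,(-75,82,106))
E
```

```text
-106 180 [116. 119. 120.]
-98 33 [ 78. 113. 116.]
-90 657 [111. 116. 122.]
-82 921 [121. 129. 136.]
-74 477 [135. 140. 143.]
-66 12 [ 78. 138. 139.]
-50 20 [ 78.  79. 103.]
q [-0.72  0.92  1.    0.61  1.72  0.86] F [-0.6 -0.  -0.8] B [-95.1  82.1 103.5] rot [-2.357e+00 -1.000e-03 -7.100e-02]
(-75, 82, 106) shift mm [  0.  -16.   12.5]
```

View pics/w4.png

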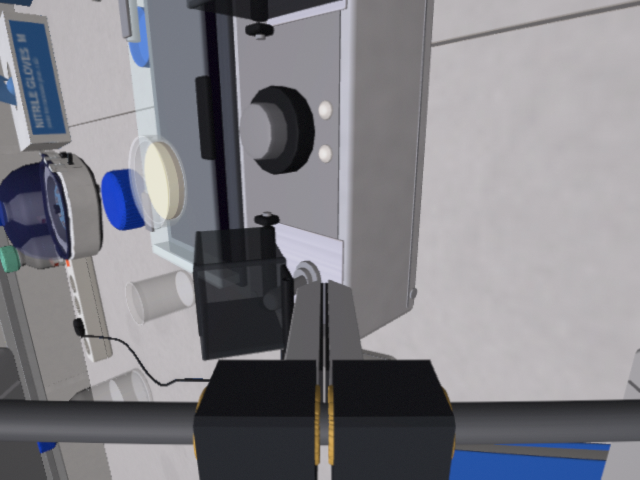

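The guard is up (box at (240,295)), resting on the finger's back, and the toggle bushing shows at (308,275) just ahead of the tip. Now push it over.

Emit:
servo_tool(
  plan=[
    [0, 0, -0.003, 0.0025, 0, 0, 0],
    [0, 0, -0.003, 0.0025, 0, 0, 0],
    [0, 0, -0.003, 0.0025, 0, 0, 0],
    [0, 0, -0.003, 0.0025, 0, 0, 0],
    [0, 0, -0.003, 0.0025, 0, 0, 0],
    [0, 0, -0.001, 0.001, 0, 0, 0],
    [0, 0, 0, 0, 0, 0, 0],
    [0, 0, 0, 0, 0, 0, 0],
  ],
)

```text
time_s: 7.45
ee_pos: [0.6002, -0.2267, 0.0676]
eef_rot: [-2.357, -0.001, -0.072]
force: [0.3, -0.2, -0.5]
grip_width: 0.0005
grip_force: 0.3
```

```bash
python3 look.py w5.png
python3 - <<'E'
from station import ctrl
from h import *
st(ctrl,(-72,82,106))
c=cv2.imread("pics/w5.png")[200:400,150:420];cv2.imwrite("pics/w5c.png",cv2.resize(c,(800,592),interpolation=2))
E
```

```text
-98 214 [ 78. 131. 133.]
-90 35 [ 78. 119. 131.]
-82 409 [120. 125. 128.]
-74 570 [128. 132. 137.]
-66 589 [137. 142. 146.]
-58 198 [145. 147. 148.]
-50 88 [78. 81. 86.]
-42 25 [81. 83. 84.]
q [-0.7   0.89  1.05  0.62  1.7   0.86] F [ 0.9 -0.1 -0.5] B [-74.6  82.  105.1] rot [-2.357e+00 -1.000e-03 -7.200e-02]
(-72, 82, 106) shift mm [ 0.  -2.5  1.3]
```

View pics/w5c.png

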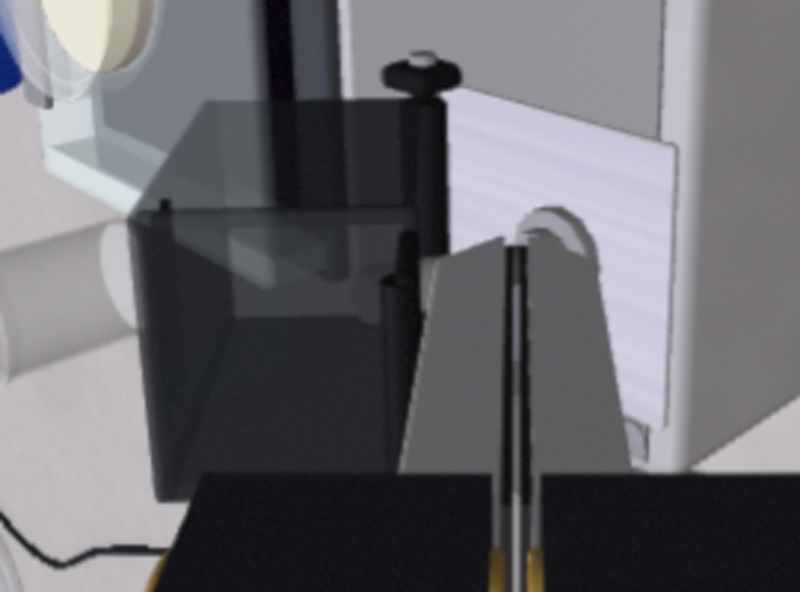

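The toggle tip now shows through the smoked guard at crop (375,290), beyond the finger, so it leans back and has gone over. I'll nudge it slightly more, then retreat the same way.

Emit:
servo_tool(
  plan=[
    [0, 0, -0.002, 0.001, 0, 0, 0],
    [0, 0, 0, 0, 0, 0, 0],
    [0, 0, 0.004, -0.004, 0, 0, 0],
    [0, 0, 0.004, -0.004, 0, 0, 0],
    [0, 0, 0.004, -0.004, 0, 0, 0],
    [0, 0, 0.005, -0.004, 0, 0, 0],
    [0, 0, 0.005, -0.004, 0, 0, 0],
    [0, 0, 0, 0, 0, 0, 0],
  ],
)

```text
time_s: 8.5
ee_pos: [0.5981, -0.2548, 0.0669]
eef_rot: [-2.358, -0.001, -0.072]
force: [1.2, -1.4, 0.5]
grip_width: 0.0005
grip_force: 0.4
```

```bash
python3 look.py w6.png
python3 - <<'E'
from station import ctrl
from h import *
st(ctrl,(-106,82,85),(-108,82,66),(-135,82,66))
c=cv2.imread("pics/w6.png")[200:400,150:420];cv2.imwrite("pics/w6c.png",cv2.resize(c,(800,592),interpolation=2))
E
```

```text
-106 157 [112. 114. 116.]
-98 109 [ 85. 109. 111.]
-90 918 [108. 117. 125.]
-82 960 [124. 133. 140.]
-74 35 [ 78. 140. 140.]
-66 36 [ 78. 136. 138.]
-58 18 [ 78. 131. 134.]
-50 7 [ 78.  79. 128.]
q [-0.73  0.93  0.99  0.6   1.74  0.86] F [ 0.3 -1.3 -0.2] B [-102.5   82.1  104.5] rot [-2.357e+00 -1.000e-03 -7.200e-02]
(-106, 82, 85) shift mm [ 0.1 16.2 11.3]
(-108, 82, 66) shift mm [-0.  14.8 12. ]
(-135, 82, 66) shift mm [  0.1  19.1 -19.1]
```

View pics/w6c.png

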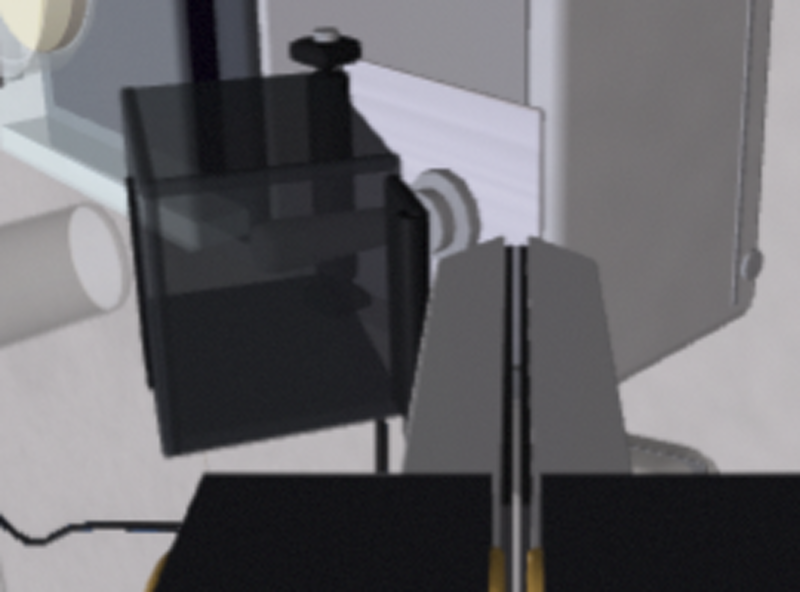

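I've used my picture allowance, so from here I'll check by numbers only: project the on and off toggle tips into this view.

Run:
```python
from station import ctrl
from h import *
c=ctrl.camera("wrist");M=np.linalg.inv(c["pose"])
def pr(x):
    W=Ru.apply(np.array(x)/1000)+C;q=(W@M[:3,:3].T+M[:3,3])*[1,-1,-1]
    return cv2.projectPoints(q.reshape(1,3),np.zeros(3),np.zeros(3),c["mtx"],c["dist"])[0].ravel(),q[2]
for n,x in(("piv",(-76,82,78)),("off",(-87.2,82,114)),("on",(-64.8,82,114))):
    p,z=pr(x);print(n,((p-[150,200])*2.963).round())
g=c["pixels"].mean(-1)
for n,s in(("off",-1),("on",1)):
    for L in(20,28,34):
        row=[]
        for dx in(-8,-4,0,4,8):
            p,z=pr((-76+s*.2955*L+dx*.955,82,78+.955*L-s*dx*.2955));u,v=p.round().astype(int);row.append((int(g[v,u]),round(float(c["z_map"][v,u]-z)*1000)))
        print(n,L,row)
```

```text
piv [450. 221.]
off [330. 298.]
on [252. 258.]
off 20 [(136, 29), (32, -32), (25, -21), (59, -20), (44, -24)]
off 28 [(40, -22), (49, -8), (60, -11), (33, -14), (34, -19)]
off 34 [(47, -1), (33, -5), (29, -7), (30, -9), (32, -13)]
on 20 [(59, -19), (44, -23), (45, -28), (45, -33), (44, -38)]
on 28 [(35, -18), (45, -23), (45, -26), (46, -30), (45, -36)]
on 34 [(44, -18), (45, -22), (48, -26), (51, -31), (52, -33)]
```

The predicted on tip, crop (252,258), matches the bat seen ending at about (250,240), so the toggle is on. Lower the guard with the finger.

Emit:
servo_tool(
  plan=[
    [0, 0, 0.005, 0.003, 0, 0, 0],
    [0, 0, 0.005, 0.004, 0, 0, 0],
    [0, 0, 0.005, 0.004, 0, 0, 0],
    [0, 0, 0.005, 0.004, 0, 0, 0],
    [0, 0, 0.005, 0.004, 0, 0, 0],
    [0, 0, 0.006, 0.004, 0, 0, 0],
    [0, 0, 0, 0, 0, 0, 0],
    [0, 0, 0, 0, 0, 0, 0],
  ],
)

```text
time_s: 9.6
ee_pos: [0.598, -0.2599, 0.0291]
eef_rot: [-2.358, -0.002, -0.072]
force: [-0.6, 0.8, 0.8]
grip_width: 0.0001
grip_force: 0.0
```

```bash
python3 look.py w7.png
python3 - <<'E'
from station import ctrl
from h import *
st(ctrl,(-108,82,64),(-145,82,70))
E
```

```text
-122 7 [83. 83. 84.]
-114 276 [81. 84. 85.]
-106 273 [ 82.  83. 113.]
-98 2044 [ 84. 106. 120.]
-90 210 [120. 120. 121.]
-82 180 [120. 120. 121.]
-74 158 [120. 120. 121.]
-66 151 [120. 120. 120.]
-58 148 [120. 120. 120.]
-50 132 [120. 120. 120.]
-42 29 [120. 120. 120.]
q [-0.73  0.98  0.98  0.6   1.7   0.82] F [0.  0.1 0.7] B [-108.    81.9   66.7] rot [-2.358e+00 -2.000e-03 -7.200e-02]
(-108, 82, 64) shift mm [-0.1  2.   1.9]
(-145, 82, 70) shift mm [  0.1  22.  -30.4]
```

Emit:
servo_tool(
  plan=[
    [0, 0, 0.01, -0.01, 0, 0, 0],
    [0, 0, 0.012, -0.02, 0, 0, 0],
    [0, 0, 0, -0.022, 0, 0, 0],
    [0, 0, 0, -0.022, 0, 0, 0],
    [0, 0, -0.015, -0.015, 0, 0, 0],
    [0, 0, -0.02, -0.02, 0, 0, 0],
    [0, 0, 0, 0, 0, 0, 0],
    [0, 0, 0, 0, 0, 0, 0],
  ],
)

```text
time_s: 10.65
ee_pos: [0.5929, -0.327, 0.1152]
eef_rot: [-2.357, -0.001, -0.071]
force: [-0.1, -0.2, -0.5]
grip_width: 0.0005
grip_force: 0.0
```

Emit:
servo_tool(
  plan=[
    [0, 0, 0, 0, -0.157, 0, 0],
    [0, 0, 0, 0, -0.157, 0, 0],
    [0, 0, 0, 0, -0.157, 0, 0],
    [0, 0, 0, 0, -0.157, 0, 0],
    [0, 0, 0, 0, -0.157, 0, 0],
    [0, 0, 0, 0, 0, 0, 0],
    [0, 0, 0, 0, 0, 0, 0],
    [0, 0, 0, 0, 0, 0, 0],
  ],
)

```text
time_s: 11.65
ee_pos: [0.5924, -0.3284, 0.1145]
eef_rot: [-3.141, -0.0, -0.073]
force: [0.1, -0.2, 0.2]
grip_width: 0.0005
grip_force: 0.0
```

```bash
cat > tip.py <<'E'
from station import ctrl
from h import *
o=ctrl.get_obs();R=Ro.from_euler('xyz',o["eef_rot"])
t=Ru.inv().apply(np.array(o["ee_pos"])+R.apply([0,.0,-.031])-C)*1000
print("tip",t.round(1),"to button top+15",R.inv().apply(Ru.apply(np.array([-58,6,113])-t)).round(1),o["force"],o["qpos"].round(2),o["eef_rot"])
E
python3 tip.py;python3 look.py w8.png
```

```text
tip [-156.1   82.6  145.5] to button top+15 [ 76.3 -98.4  32.6] [ 0.07347849 -0.2456869   0.18643601] [-0.56  0.63  1.17  0.    1.34  1.08] [-3.14077669e+00 -4.01694772e-04 -7.30328165e-02]
-114 186 [82. 84. 85.]
-106 204 [82. 83. 84.]
-98 568 [ 83. 116. 121.]
-90 294 [119. 120. 122.]
-82 297 [119. 120. 122.]
-74 293 [119. 120. 121.]
-66 291 [119. 120. 121.]
-58 289 [119. 120. 121.]
-50 288 [119. 120. 121.]
-42 95 [119. 120. 121.]
```

Emit:
servo_tool(
  plan=[
    [0, 0.038, 0, 0, 0, 0, 0],
    [0, 0.038, 0, 0, 0, 0, 0],
    [0, 0, -0.033, 0, 0, 0, 0],
    [0, 0, -0.033, 0, 0, 0, 0],
    [0, 0, -0.032, 0, 0, 0, 0],
    [0, 0, 0, 0.016, 0, 0, 0],
    [0, 0, 0, 0.016, 0, 0, 0],
    [0, 0, 0, 0, 0, 0, 0],
  ],
)

```text
time_s: 12.7
ee_pos: [0.6745, -0.2363, 0.0807]
eef_rot: [-3.141, 0.002, -0.073]
force: [0.7, -0.6, 0.4]
grip_width: -0.0001
grip_force: 0.0
```

```bash
python3 tip.py
python3 - <<'E'
from station import ctrl
from h import *
c=ctrl.camera("top");P=cloud(c);o=ctrl.get_obs();t=np.array(o["ee_pos"])
c2=ctrl.camera("wrist");Q=cloud(c2);U=Ru.inv().apply((Q-C).reshape(-1,3))*1000
g=c2["pixels"].max(-1).ravel()
m=(abs(U[:,0]+58)<25)&(abs(U[:,1]-6)<25)&(U[:,2]>94)&(U[:,2]<101);print("button?",m.sum(),np.percentile(U[m],[2,50,98],axis=0).round(1))
m=(abs(U[:,0]+58)<30)&(abs(U[:,1]-6)<30)&(U[:,2]>104)&(U[:,2]<125);print("finger",m.sum(),np.percentile(U[m],[1,50,99],axis=0).round(1))
E
```

```text
tip [-58.5   7.  111.7] to button top+15 [ 1.  -0.5 -1.3] [ 0.71095115 -0.62983331  0.38482034] [-0.39  0.75  1.06 -0.    1.34  1.26] [-3.14130703e+00  2.12555938e-03 -7.31400521e-02]
button? 1258 [[-69.5  -8.1  94.5]
 [-56.9  -0.1  96.9]
 [-44.2   7.8  98.3]]
finger 262 [[-67.5  -3.7 116.3]
 [-57.4  -3.  121.3]
 [-48.1  13.7 124.9]]
```

Emit:
servo_tool(
  plan=[
    [0, 0.001, 0, 0.005, 0, 0, 0],
    [0, 0, 0, 0.004, 0, 0, 0],
    [0, 0, 0, 0.002, 0, 0, 0],
    [0, 0, 0, 0.002, 0, 0, 0],
    [0, 0, 0, 0.001, 0, 0, 0],
    [0, 0, 0, 0.001, 0, 0, 0],
    [0, 0, 0, 0.001, 0, 0, 0],
    [0, 0, 0, 0, 0, 0, 0],
  ],
)

```text
time_s: 13.8
ee_pos: [0.6767, -0.2354, 0.0672]
eef_rot: [3.141, -0.001, -0.072]
force: [0.4, 0.7, 0.0]
grip_width: 0.0004
grip_force: 0.0
```

Emit:
servo_tool(
  plan=[
    [0, 0, 0, 0.001, 0, 0, 0],
    [0, 0, 0, 0.001, 0, 0, 0],
    [0, 0, 0, 0.001, 0, 0, 0],
    [0, 0, 0, 0.001, 0, 0, 0],
    [0, 0, 0, 0, 0, 0, 0],
    [0, 0, 0, 0, 0, 0, 0],
    [0, 0, 0, 0, 0, 0, 0],
    [0, 0, 0, 0, 0, 0, 0],
  ],
)

```text
time_s: 14.8
ee_pos: [0.6768, -0.2354, 0.0634]
eef_rot: [3.141, -0.002, -0.072]
force: [0.3, -0.5, 0.9]
grip_width: 0.0007
grip_force: 0.0
```

Emit:
servo_tool(
  plan=[
    [0, 0, 0, 0.001, 0, 0, 0],
    [0, 0, 0, 0.001, 0, 0, 0],
    [0, 0, 0, 0.001, 0, 0, 0],
    [0, 0, 0, 0, 0, 0, 0],
    [0, 0, 0, 0, 0, 0, 0],
    [0, 0, 0, 0, 0, 0, 0],
    [0, 0, 0, 0, 0, 0, 0],
    [0, 0, 0, 0, 0, 0, 0],
  ],
)

```text
time_s: 15.8
ee_pos: [0.6768, -0.2354, 0.0604]
eef_rot: [3.141, -0.002, -0.072]
force: [0.5, 0.4, 3.1]
grip_width: 0.0003
grip_force: 1.4
```

Contact made; the force is rising on the button's spring.

Emit:
servo_tool(
  plan=[
    [0, 0, 0, 0.001, 0, 0, 0],
    [0, 0, 0, 0.001, 0, 0, 0],
    [0, 0, 0, 0.001, 0, 0, 0],
    [0, 0, 0, 0, 0, 0, 0],
    [0, 0, 0, 0, 0, 0, 0],
    [0, 0, 0, 0, 0, 0, 0],
    [0, 0, 0, 0, 0, 0, 0],
    [0, 0, 0, 0, 0, 0, 0],
  ],
)

```text
time_s: 16.8
ee_pos: [0.6768, -0.2354, 0.0573]
eef_rot: [3.141, -0.002, -0.072]
force: [0.9, -0.3, 4.2]
grip_width: 0.001
grip_force: 2.3
```

Emit:
servo_tool(
  plan=[
    [0, 0, 0, 0.001, 0, 0, 0],
    [0, 0, 0, 0.001, 0, 0, 0],
    [0, 0, 0, 0, 0, 0, 0],
    [0, 0, 0, 0, 0, 0, 0],
    [0, 0, 0, 0, 0, 0, 0],
    [0, 0, 0, 0, 0, 0, 0],
    [0, 0, 0, 0, 0, 0, 0],
    [0, 0, 0, 0, 0, 0, 0],
  ],
)

```text
time_s: 17.8
ee_pos: [0.677, -0.2355, 0.0567]
eef_rot: [3.14, -0.002, -0.072]
force: [-4.6, 1.4, 13.8]
grip_width: 0.0004
grip_force: 7.0
```

Bottomed out: 14 N and the descent has stalled. Release straight up, then move clear.

Emit:
servo_tool(
  plan=[
    [0, 0, 0, -0.003, 0, 0, 0],
    [0, 0, 0, -0.005, 0, 0, 0],
    [0, 0, 0, -0.01, 0, 0, 0],
    [0, 0, 0, -0.02, 0, 0, 0],
    [0, 0, 0, -0.03, 0, 0, 0],
    [0, 0, 0, -0.03, 0, 0, 0],
    [0, 0, 0, 0, 0, 0, 0],
    [0, 0, 0, 0, 0, 0, 0],
  ],
)

```text
time_s: 18.8
ee_pos: [0.6763, -0.2352, 0.1527]
eef_rot: [3.141, -0.0, -0.072]
force: [-0.9, 0.4, 0.1]
grip_width: 0.0003
grip_force: 0.0
```

```bash
python3 tip.py
python3 - <<'E'
from station import ctrl
from h import *
c2=ctrl.camera("wrist");Q=cloud(c2);U=Ru.inv().apply((Q-C).reshape(-1,3))*1000
for n,x0,y0,r in(("button",-58,6,10),("guardL",-73,82,18),("lipL",-111,82,5),("guardR",-73,-70,18)):
    m=(abs(U[:,0]-x0)<r)&(abs(U[:,1]-y0)<r)&(U[:,2]>70)&(U[:,2]<150);print(n,m.sum(),np.percentile(U[m][:,2],[5,50,95]).round(1) if m.sum() else '')
a=dict(np.load("side0.npz"));b=ctrl.camera("side")
d=abs(a["pixels"].astype(int)-b["pixels"]).max(-1)
A,B=cloud(dict(np.load("top0.npz"))),cloud(ctrl.camera("top"))
for n,P in(("before",A),("after",B)):
    V=Ru.inv().apply((P-C).reshape(-1,3))*1000
    m=(abs(V[:,0]+73)<40)&(abs(V[:,1]-82)<30)&(V[:,2]>112)&(V[:,2]<130);print(n,m.sum(),V[m].mean(0).round(1))
E
```

```text
tip [-57.3   5.4 183.7] to button top+15 [-0.6  0.7 70.7] [-0.90027404  0.37429979  0.09524356] [-0.39  0.7   0.97 -0.    1.47  1.26] [ 3.14102177e+00 -4.81673702e-04 -7.16448351e-02]
button 771 [95.9 97.1 98.3]
guardL 410 [119.2 120.3 121.7]
lipL 140 [82.1 83.2 85.2]
guardR 3859 [119.1 120.2 121.6]
before 606 [-71.9  82.6 119.8]
after 10 [-95.4  61.4 119.9]
```

```bash
python3 -c "
from station import ctrl
print(ctrl.hand_in())"
```

```text
the job is handed in; nothing more can be done
None
```

The job is handed in (no verdict was returned): I lifted the left guard with the finger's back, flipped the toggle to on, let the guard drop shut, then pressed the start button fully and released it. I saw the toggle on before the guard closed, and camera depth afterwards showed both guards shut and the button up. I viewed 11 pictures, one over the limit of 10.

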